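Park an electrode head in the covered rack

TASK

Put the middle-sized of the three loose electrode heads away in the covered rack: slide the gate at its mouth open, run the head in upright with its disc under the lid and its stem in the slot, then sideways all the way to the end of the bay that is still free. Let go of it and slide the gate fully shut again; do not disturb the other heads, neither the one already parked nor the big and the small one on the worktop.

Things in the scene. Friction and masses are not known exactly. Their poses are not given: they have to be found in the camera images.
- rack: fixed rack, white base, grey lid, 173 mm wide, 26 mm high; origin on the worktop below the lid's middle; x from mouth to back, y left, z up. Floor 4 mm, lid's underside 22, top 26 mm above worktop. Under the lid a T-shaped lane 53 mm wide, with a 26 mm slot in the lid over its midline: in along y = 0, then cross lane at x = 19.5 mm with bays centred at y = 54 and -54 mm, end walls at 80.5 mm
- bay_pad: flat grey round rest pad, 38 mm across, flush in the floor of the free bay (left or right); origin at its centre, which is the bay's centre, 4 mm above the worktop
- gate (a joint): position of the sliding steel gate across the rack's mouth, m: 0 fully shut, grows as it slides to the rack's +y (left), 0.062 fully open
- gate_knob (a point): centre of the gate's upright black round knob, 16 mm across and 24 mm tall (28 to 52 mm above the worktop), which moves with the gate; on the rack at x = -57 mm and y = gate position. The gate under it is a bar 60 mm long and 6 mm thick, reaching 22.5 mm above the worktop
- mid_head: the middle-sized loose electrode head, the one to park: round disc 45 mm across and 12 mm thick with an upright stem up to 16 mm across, 46 mm tall in all; origin at the centre of its underside, z up along the stem
- big_head: the biggest loose electrode head, disc 65 mm across and 12 mm thick, same stem, 46 mm tall; origin at the centre of its underside; stays where it is
- small_head: the smallest loose electrode head, disc 25 mm across and 12 mm thick, same stem, 46 mm tall; origin at the centre of its underside; stays where it is
- parked_head: electrode head with a black 35 mm disc, 46 mm tall, already parked in one of the two bays of the rack; origin at the centre of its underside; stays where it is
- rack_mouth (a point): middle of the rack's mouth, on the floor under the lid's front edge (rack x = -52, y = 0, z = 4 mm), flared to about 65 mm wide; the base plate reaches 14 mm further out. In front of the plate's left part a steel guide strip stands 10 mm above the worktop, from y = 31 to 93 mm
- rack_cross (a point): crossing of the rack's entry lane and cross lane, on the floor (rack x = 19.5, y = 0, z = 4 mm)
Things that resemble listed ones, but are neither listed nor needed, are in the scene too. What is shaped like the mid_head but orange is not meant.

How it is judged (in metres and radians):
On the way, in this order (a step that is already met when the one before it is completed fails the run):
1. the gate is slid open, by more than 40 mm (value of joint gate above 0.04 m), for 0.1 s.
2. the middle-sized head stands upright on the rack's floor in the free bay, within 10 mm of the bay's centre (horizontal distance between mid_head and bay_pad below 0.01 m and z of mid_head in the frame of rack below 0.012 m and angle between mid_head's own z axis and vertical below 0.2 rad), for 0.2 s.
At the end, for the whole second after the job is handed in: the middle-sized head rests upright (within 0.1 rad) and still on the rack's floor in the bay that was free, within 10 mm of the bay's centre, and the gate is shut to within 6 mm (horizontal distance between mid_head and bay_pad below 0.01 m and z of mid_head in the frame of rack between 0.001 and 0.007 m and angle between mid_head's own z axis and vertical below 0.1 rad and linear speed of mid_head below 0.02 m/s and value of joint gate below 0.006 m); the robot touches nothing.
It fails at once if the parked head is shifted by more than 15 mm (distance of parked_head from where it was at the start of the episode above 0.015 m).
It fails at once if the big loose head is shifted by more than 25 mm (distance of big_head from where it was at the start of the episode above 0.025 m).
It fails at once if the small loose head is shifted by more than 25 mm (distance of small_head from where it was at the start of the episode above 0.025 m).
It also fails if it takes over 64 s, if anything falls off the work surface, if the arm or the gripper's body presses on something with over 40 N, if the wrist force passes 120 N, or if a joint passes its speed limit or range.

ROBOT

A 6-joint arm with a two-finger parallel gripper is mounted at the origin on a cart in front of the work surface, level with it; the furniture and walls round the work are solid. World frame = base frame: x ahead of the robot, y to its left, z up, the work surface at z = 0. Lengths are in m, angles in degrees, forces in N, time in s.
With the tool pointing down it reaches from about 0.3 to 0.75 m from the base axis. Payload 8.5 kg.
Tool frame: the origin (TCP) lies between the finger pads; the fingertips stand 17 mm ahead of it and the grasp point (between the pads) lies 2 mm behind it; z points along the fingers, y is the direction in which the jaws open and shut (so a half turn about z gives the same grasp; the last joint's range is limited). The gripper opens to 85 mm and grips with 20 to 120 N. Pads are 22 mm wide; open, the fingers measure 114 mm over their backs; the gripper's body (76 mm by 85 mm) begins 54 mm behind the grasp point. The pads swing forward as they close: fully open they stand 13 mm farther back than shut.
Start: joints at [-82.81, 21.807, 74.336, -0, 83.858, -12.336], TCP at [0.184, -0.518, 0.248] pointing down, gripper open.
Joint ranges: [-178.18, 178.18], [-50.72, 133.34], [12.68, 142.11], [-81.47, 261.47], [9.98, 163.14], [-165.26, 165.26]. Speed limits (degrees/s): [136.94, 136.94, 180, 180, 180, 180].

INTERFACE

Orientations are given as a 3x3 rotation matrix whose columns are the frame's x, y, z axes.
In Python, from rig import readout, eyes, env gives the robot as it stands.
- The arm moves only by the tool arm_command, never from a script. Its argument "rows" is text: rows parted by semicolons, each of 7 numbers parted by spaces: the closure, from 0 (fully open) to 1 (shut), then the shift along the tool's x, y, z in mm, then the turn, a rotation vector about the tool's x, y, z in degrees. In form: grip dx dy dz rx ry rz; .... A call has 1 to 5 rows; each row shifts and turns the commanded pose from where the row before left it, along the tool's axes as they then stand; what a row does not reach is not made up. A row lasts 1/12 s, in which the tool goes at most 41.7 mm and 7.16 degrees, less where a joint would pass 70% of its speed; a pose out of reach is approached as far as the arm can. A call with a gripper value outside its range is refused whole. The fingers move at their own pace and stop on an object; "squeeze" is the grip in N (left out, the last holds). Time passes only in rows, so rows that do not move let the fingers close. It gives the time, the measured TCP pose, the force and the opening at its end, in the units of the state.
- readout.observe(): the state, without advancing time (a new reading comes with each control period).
- eyes.get_image(name): name is "side" or "top"; returns the picture (480x640x3 uint8, red, green, blue); there is no depth.
- eyes.camera_model(name): a dict with "mtx" (3x3 intrinsics, pixels), "view" (4x4, takes a point from world to camera coordinates). Camera axes: x right, y up, looking along -z (the intrinsics and any distortion apply to the point x, -y, -z); pixel columns grow to the right and rows downward; lengths in m; the calibration is good to about 2 mm. A picture is of the moment at which its call begins. camera_model takes no time and is no camera call.
- env.close_job(): hands the job in, once; it reports no verdict.
The state is a dict: "time_s": time; "q": joint angles; "qvel": joint speeds; "joint_efforts": joint torques, N m; "position": TCP position; "tool_rot": TCP orientation; "ft_force": force on the tool from outside, world axes, zero at the start; "wrist_torque": the same for the moment, N m; "grip_width": finger opening in m.
Only numpy, scipy, OpenCV 4.12 (cv2) and the standard library are available. Lean on these libraries where they do the work, as an engineer would, in place of code of your own. Each camera call takes 0.05 s, during which the arm holds its last target. There are 200 camera calls.

## Working session

There is one attempt and no reset: what is moved stays moved. The work goes in short steps, Python scripts to look and compute and a tool call to move; the robot and the scene stay as the last step left them, time stands still between calls to the robot, and variables do not carry over. Pictures are saved under pics/ and viewed, about 8 in all and at most 12, crops included, and the job is handed in when it is done.

Besides the shell and the picture viewer there is one more tool, called after "Request:" as a command line: name --argument value ..., lists and objects as JSON in quotes. arm_command: Moves the arm, as the interface text tells. Its arguments: {"type":"object","properties":{"rows":{"type":"string"},"squeeze":{"type":"number"}},"required":["rows"]}

```bash
mkdir -p pics; ls; python3 - <<'E'
from rig import readout, eyes, env
import cv2, numpy as np
for n in("top","side"):
    im=eyes.get_image(n); cv2.imwrite(f"pics/{n}0.png",im[:,:,::-1]); m=eyes.camera_model(n)
    print(n,m); 
s=readout.observe();print(s)
E
```

```text
pics
top {'mtx': array([[612.60235685,   0.        , 323.01542278],
       [  0.        , 612.60235685, 236.72773605],
       [  0.        ,   0.        ,   1.        ]]), 'view': array([[-0.02564072, -0.99962425, -0.00969097,  0.06140448],
       [ 0.99119756, -0.02668172,  0.12967449, -0.52496752],
       [-0.12988434, -0.00628072,  0.99150926, -0.89316009],
       [ 0.        ,  0.        ,  0.        ,  1.        ]])}
side {'mtx': array([[519.21236942,   0.        , 323.09898484],
       [  0.        , 519.21236942, 235.41762699],
       [  0.        ,   0.        ,   1.        ]]), 'view': array([[ 0.99933382, -0.03640114, -0.00262346, -0.51111609],
       [ 0.01875163,  0.45046519,  0.89259705, -0.05963573],
       [-0.03130977, -0.89205161,  0.45084768, -0.84577799],
       [ 0.        ,  0.        ,  0.        ,  1.        ]])}
{'time_s': 0.1, 'q': array([-8.28092215e+01,  2.18374637e+01,  7.43777629e+01,  6.43491643e-04,
        8.38574650e+01, -1.23345618e+01]), 'qvel': array([-0.00652756, -0.14381457, -0.15462023, -0.00499277,  0.020232  ,
        0.06149818]), 'joint_efforts': array([ 4.37602401e-03, -4.49225378e+01, -2.31657547e+01, -1.71918618e-04,
        3.65116051e-03, -3.20622782e-06]), 'position': array([ 0.18380541, -0.51813715,  0.24778596]), 'tool_rot': array([[ 9.42494191e-01,  3.34222499e-01, -1.47729832e-04],
       [ 3.34222412e-01, -9.42493391e-01,  1.26012627e-03],
       [ 2.81928159e-04, -1.23703631e-03, -9.99999195e-01]]), 'ft_force': array([-0.41875422,  0.31896389,  0.12803679]), 'wrist_torque': array([-0.03567526, -0.01462909, -0.03274631]), 'grip_width': 0.08563334093839477}
```

View pics/top0.png

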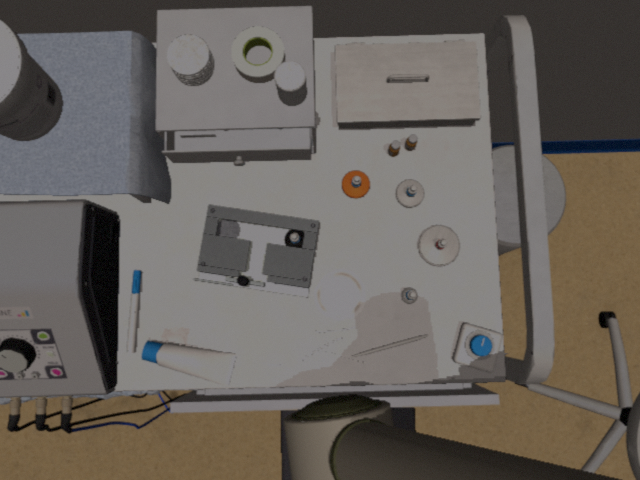

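View pics/side0.png

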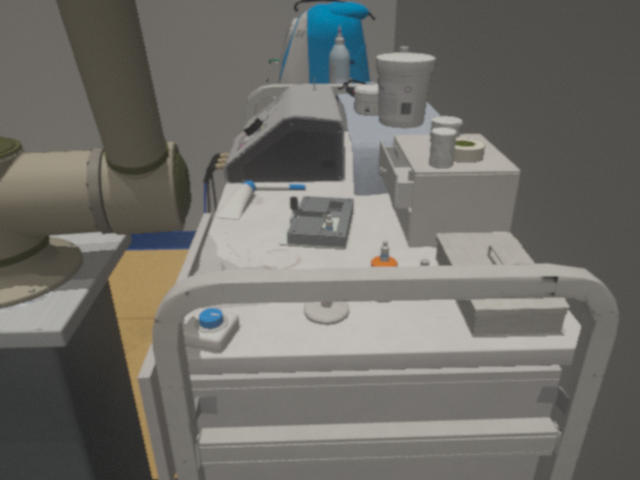

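The top view shows four heads:
- an orange one at (356,184), the decoy
- a white one about 28 px across at (410,193)
- a white one about 41 px across at (439,245), the big head
- one about 16 px across at (409,296), the small head

At about 0.63 px/mm, 45 mm comes to roughly 28 px, so (410,193) fits mid_head. The black parked head at (294,238) is in the right bay, so the left bay, with its pad at (228,229), is free. An enlarged crop should confirm this.

```bash
cat > h.py <<'E'
import numpy as np, cv2
from rig import readout, eyes, env
def ray(n,uv):
    m=eyes.camera_model(n); V=m['view']; R,t=V[:3,:3],V[:3,3]
    x=np.linalg.inv(m['mtx'])@np.array([uv[0],uv[1],1.]); return -R.T@t, R.T@np.array([x[0],-x[1],-x[2]])
def onplane(n,uv,z):
    o,d=ray(n,uv); return (o+d*(z-o[2])/d[2])[:2]
def proj(n,p):
    m=eyes.camera_model(n); c=m['view']@np.append(p,1.); q=m['mtx']@np.array([c[0],-c[1],-c[2]]); return q[:2]/q[2]
def grab(n,name):
    im=eyes.get_image(n)[:,:,::-1].copy(); cv2.imwrite(f"pics/{name}.png",im); return im
E
python3 - <<'E'
from h import *
im=cv2.imread("pics/top0.png")
a=cv2.resize(im[195:305,185:330],None,fx=5,fy=5,interpolation=cv2.INTER_CUBIC); cv2.imwrite("pics/c1.png",a)
b=cv2.resize(im[125:315,330:470],None,fx=3,fy=3,interpolation=cv2.INTER_CUBIC); 
s=cv2.imread("pics/side0.png")[185:330,270:440]; s=cv2.resize(s,None,fx=2.2,fy=2.2,interpolation=cv2.INTER_CUBIC)
o=np.zeros((570,800,3),np.uint8); o[:b.shape[0],:b.shape[1]]=b; o[:s.shape[0],421:421+s.shape[1]]=s[:,:379]; cv2.imwrite("pics/c2.png",o)
for u in [(410,193),(439,245),(409,296),(356,184)]: print(u,onplane("top",u,.012).round(4))
E
```

```text
(410, 193) [ 0.5946 -0.09  ]
(439, 245) [ 0.5116 -0.1312]
(409, 296) [ 0.4344 -0.0814]
(356, 184) [ 0.6113 -0.0061]
```

View pics/c1.png

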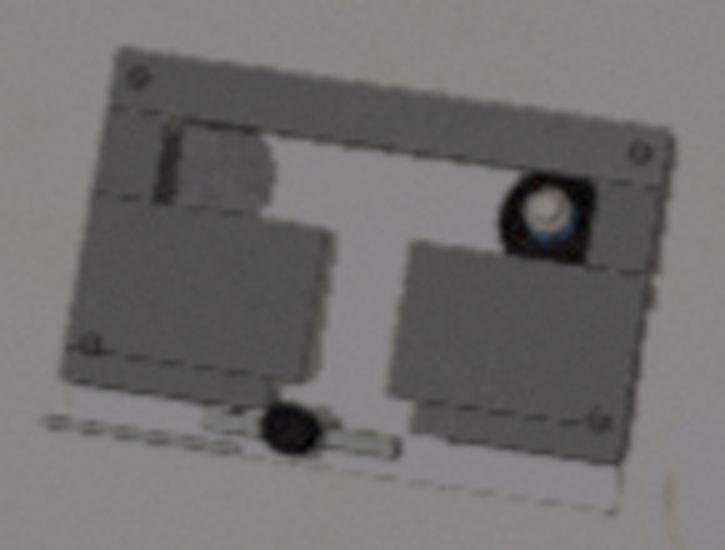

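View pics/c2.png

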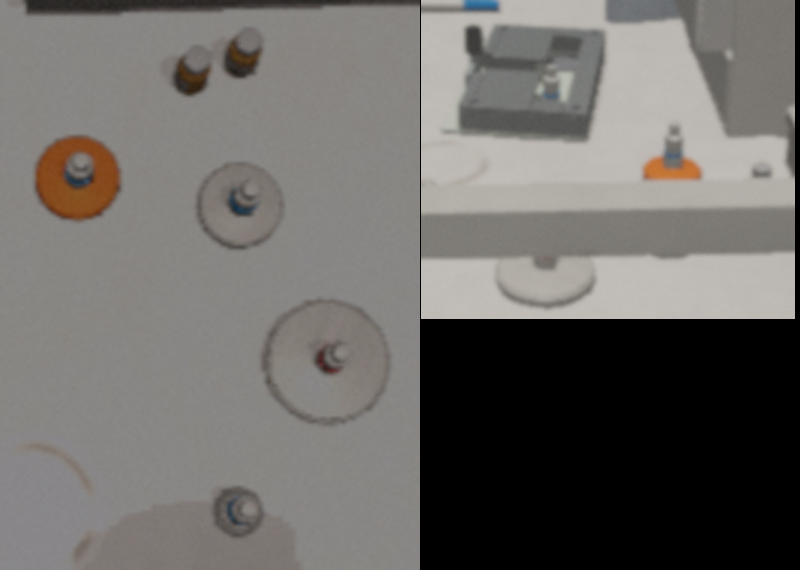

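Crop 1 shows the rack: lid corners at crop (118,47), (675,128), (625,463) and (62,380), the knob at (293,428), the empty pad in the left bay, and the parked head in the right bay. Crop 2 confirms the white disc at crop (240,205), full image (410,193), as mid_head: it matches the orange decoy in diameter, and is smaller than the 65 mm disc and larger than the 25 mm one.

```bash
python3 - <<'E'
from h import *
c=lambda x,y:(x/5+185-.4,y/5+195-.4)
C={k:onplane("top",c(*v),.026) for k,v in dict(bl=(120,47),br=(673,128),fr=(623,463),fl=(63,380)).items()}
print({k:v.round(4) for k,v in C.items()})
print("w",np.linalg.norm(C['bl']-C['br']),np.linalg.norm(C['fl']-C['fr']),"d",np.linalg.norm(C['bl']-C['fl']),np.linalg.norm(C['br']-C['fr']))
yl=(C['bl']-C['br'])+(C['fl']-C['fr']); xd=(C['bl']-C['fl'])+(C['br']-C['fr'])
ay=np.arctan2(-yl[0],yl[1]); ax=np.arctan2(xd[1],xd[0]); print("yaw",np.degrees([ay,ax]))
a=(2*ay+ax)/3; X=np.array([np.cos(a),np.sin(a)]);Y=np.array([-X[1],X[0]])
mid=sum(C.values())/4; fm=(C['fl']+C['fr'])/2; bm=(C['bl']+C['br'])/2
print("front",fm,"back",bm,"mid",mid)
org=fm+.052*X; print("org from front",org)
f=lambda p:np.array([(p-org)@X,(p-org)@Y])*1000
k=onplane("top",c(293,430),.045); print("knob",k,f(k))
for n,u in dict(slotL1=(333,230),slotL2=(318,380),slotR1=(412,240),slotR2=(388,395)).items(): print(n,f(onplane("top",c(*u),.026)).round(1))
print("pad centre exp px",proj("top",[*(org+.0195*X+.054*Y),.004]))
ph=onplane("top",c(547,210),.046);print("parked stem top",f(ph))
cc=lambda x,y:(x/3+330-.33,y/3+125-.33)
print("mid disc",onplane("top",cc(240,204.5),.012),"stem top",onplane("top",cc(251,188),.046))
print("big",onplane("top",cc(326,361),.012),"small",onplane("top",cc(239,512),.012))
s=cv2.imread("pics/side0.png"); print("side knob px expected",proj("side",[*k,.04]), "actual ~",(473-421)/2.2+270,40/2.2+185)
# gripper orientations
for n,v in(("X",X),("Y",Y)): print(n,v)
E
```

```text
{'bl': array([0.5831, 0.2227]), 'br': array([0.5532, 0.0528]), 'fr': array([0.4511, 0.0705]), 'fl': array([0.4807, 0.2402])}
w 0.17246522235143336 0.17225281192751457 d 0.10387466224842633 0.10362089714125915
yaw [-9.94376153 -9.75729486]
front [0.46593079 0.15534803] back [0.56817776 0.13776538] mid [0.51705427 0.1465567 ]
org from front [0.51715935 0.14642416]
knob [0.46253069 0.167692  ] [-57.46804842  11.57734357]
slotL1 [ 5.3 12.2]
slotL2 [-40.7   9.3]
slotR1 [  5.8 -12.2]
slotR2 [-42.1 -12.5]
pad centre exp px [228.17250412 229.62323681]
parked stem top [ 18.48460449 -53.1327909 ]
mid disc [ 0.59489517 -0.08950656] stem top [ 0.59636584 -0.09066475]
big [ 0.51165146 -0.130132  ] small [ 0.4353834  -0.08197977]
side knob px expected [294.25292156 203.86083748] actual ~ 293.6363636363636 203.1818181818182
X [ 0.98516447 -0.17161284]
Y [0.17161284 0.98516447]
```

```bash
cat >> h.py <<'E'
from scipy.spatial.transform import Rotation as Ro
A=np.radians(-9.88); X=np.array([np.cos(A),np.sin(A)]); Y=np.array([-X[1],X[0]]); ORG=np.array([.5171,.1465])
R0=np.array([[X[0],-Y[0],0],[X[1],-Y[1],0],[0,0,-1.]])
def rk(x,y,z): return np.append(ORG+x/1000*X+y/1000*Y,z/1000)
def go(p):  # shift in tool axes mm, turn deg from present pose to p with R0
    s=readout.observe(); T=s['tool_rot']; return (T.T@(np.asarray(p)-s['position'])*1000).round(1),np.degrees(Ro.from_matrix(T.T@R0).as_rotvec()).round(2)
def tri(a,b):
    o1,d1=ray("top",a);o2,d2=ray("side",b); k=np.linalg.lstsq(np.c_[d1,-d2],o2-o1,rcond=None)[0]; p,q=o1+k[0]*d1,o2+k[1]*d2; return (p+q)/2,np.linalg.norm(p-q)
E
python3 - <<'E'
from h import *
# rail: points on side bar centre, project into top for various heights
for u in [(220,290),(380,285),(560,285)]:
    o,d=ray("side",u)
    print("rail",u,[(round(z,2),proj("top",o+d*(z-o[2])/d[2]).round(0).tolist()) for z in (.05,.1,.15,.2,.25)])
print("drawer knob",tri((239,161),(382,160)),"drawer bottom",[onplane("top",(239,162),z).round(3) for z in(.03,.08,.12)])
print("cab top front-right corner",tri((314,128),(412,195)),tri((314,128),(398,140)))
print("knob go",go(rk(-57.2,11.6,150)), "mid",go([.595,-.0897,.15]))
print(rk(19.5,54,0), rk(-57,62,0))
E
```

```text
rail (220, 290) [(0.05, [459.0, 341.0]), (0.1, [523.0, 329.0]), (0.15, [595.0, 317.0]), (0.2, [676.0, 302.0]), (0.25, [768.0, 286.0])]
rail (380, 285) [(0.05, [449.0, 193.0]), (0.1, [512.0, 194.0]), (0.15, [583.0, 194.0]), (0.2, [663.0, 195.0]), (0.25, [756.0, 196.0])]
rail (560, 285) [(0.05, [447.0, 37.0]), (0.1, [508.0, 49.0]), (0.15, [577.0, 63.0]), (0.2, [657.0, 79.0]), (0.25, [748.0, 98.0])]
drawer knob (array([0.62445465, 0.16066127, 0.1271204 ]), np.float64(0.0024007587215508323)) drawer bottom [array([0.647, 0.175]), array([0.634, 0.167]), array([0.624, 0.162])]
cab top front-right corner (array([0.66904252, 0.05656759, 0.10196007]), np.float64(0.012167221293763261)) (array([0.63898589, 0.05495323, 0.1975213 ]), np.float64(0.011863236537747988))
knob go (array([ 492.1, -553.1,   98.6]), array([-0.07,  0.  , 29.41])) mid (array([ 530.7, -266.2,   98.3]), array([-0.07,  0.  , 29.41]))
[0.5455764  0.19635323 0.        ] [0.47158363 0.21736085 0.        ]
```

Request:
arm_command --rows "0.4 0 0 0 0 0 5.88; 0.4 0 0 0 0 0 5.88; 0.4 0 0 0 0 0 5.88; 0.4 0 0 0 0 0 5.88; 0.4 0 0 0 0 0 5.88" --squeeze 40

```text
time_s: 0.52
position: [0.1838, -0.5182, 0.248]
tool_rot: [[0.984, -0.176, -0.0], [-0.176, -0.984, 0.001], [-0.0, -0.001, -1.0]]
ft_force: [0.0, 0.2, 0.3]
grip_width: 0.0513
```

Request:
arm_command --rows "0.4 8.7 -40 0 0 0 0; 0.4 8.7 -40 0 0 0 0; 0.4 8.7 -40 0 0 0 0; 0.4 8.7 -40 0 0 0 0; 0.4 8.7 -40 0 0 0 0"

```text
time_s: 0.93
position: [0.2612, -0.3268, 0.248]
tool_rot: [[0.985, -0.172, -0.0], [-0.172, -0.985, 0.001], [-0.0, -0.001, -1.0]]
ft_force: [1.0, 0.0, 0.5]
grip_width: 0.0514
```

Request:
arm_command --rows "0.4 8.7 -40 0 0 0 0; 0.4 8.7 -40 0 0 0 0; 0.4 8.7 -40 0 0 0 0; 0.4 8.7 -40 0 0 0 0; 0.4 8.7 -40 0 0 0 0"

```text
time_s: 1.35
position: [0.3382, -0.1372, 0.2483]
tool_rot: [[0.985, -0.172, 0.0], [-0.172, -0.985, 0.0], [0.0, -0.0, -1.0]]
ft_force: [0.9, -0.0, 0.7]
grip_width: 0.051
```

Request:
arm_command --rows "0.4 8.7 -40 0 0 0 0; 0.4 8.7 -40 0 0 0 0; 0.4 8.7 -40 0 0 0 0; 0.4 8.7 -40 0 0 0 0; 0.4 8.7 -40 0 0 0 0"

```text
time_s: 1.77
position: [0.4154, 0.0526, 0.2483]
tool_rot: [[0.985, -0.171, -0.0], [-0.171, -0.985, -0.0], [-0.0, 0.0, -1.0]]
ft_force: [1.5, -1.9, -0.4]
grip_width: 0.0513
```

Request:
arm_command --rows "0.4 0 0 0 0 0 0; 0.4 0 0 0 0 0 0"

```text
time_s: 1.93
position: [0.4152, 0.0522, 0.2479]
tool_rot: [[0.986, -0.167, -0.001], [-0.167, -0.986, 0.0], [-0.001, 0.0, -1.0]]
ft_force: [-0.6, -0.9, -0.3]
grip_width: 0.051
```

```bash
python3 -c "
from h import *
s=readout.observe();print(go(rk(-57.2,11.6,100)),s['q'].round(1),s['grip_width'])"
```

```text
(array([  27.7, -121.9,  147.9]), array([0.01, 0.06, 0.28])) [-9.1  8.5 93.3 -0.  78.2 90.5] 0.05102518568497126
```

Request:
arm_command --rows "0.4 7 -30.5 12 0 0 0.28; 0.4 7 -30.5 12 0 0 0; 0.4 7 -30.5 12 0 0 0; 0.4 6.7 -30.4 12 0 0 0; 0.4 0 0 30 0 0 0"

```text
time_s: 2.35
position: [0.4668, 0.1676, 0.1717]
tool_rot: [[0.984, -0.175, 0.007], [-0.175, -0.984, 0.001], [0.006, -0.003, -1.0]]
ft_force: [-0.3, -0.6, -0.2]
grip_width: 0.0511
```

Request:
arm_command --rows "0.4 0 0 30 0 0 0; 0.4 0 0 25 0 0 0; 0.4 0 0 10 0 0 0; 0.4 0 0 0 0 0 0; 0.4 0 0 0 0 0 0"

```text
time_s: 2.77
position: [0.4641, 0.1643, 0.1054]
tool_rot: [[0.984, -0.178, -0.001], [-0.178, -0.984, -0.0], [-0.001, 0.0, -1.0]]
ft_force: [-0.2, -0.1, 0.8]
grip_width: 0.0512
```

```bash
python3 -c "
from h import *
s=readout.observe();print(go(rk(-57.2,11.6,49)),s['q'].round(1),s['grip_width'])
im=grab('top','t1');k=grab('side','s1')
a=cv2.resize(im[190:320,170:340],None,fx=2.3,fy=2.3,interpolation=2);b=cv2.resize(k[160:270,240:400],None,fx=2.4,fy=2.4,interpolation=2)
o=np.zeros((300,790,3),np.uint8);o[:a.shape[0],:a.shape[1]]=a;o[:b.shape[0],400:400+b.shape[1]]=b;cv2.imwrite('pics/c3.png',o)"
```

```text
(array([-1.9, -3.2, 56.4]), array([ 0.02,  0.05, -0.38])) [  5.7  25.5  95.6  -0.   59.  106. ] 0.05120077718147855
```

View pics/c3.png

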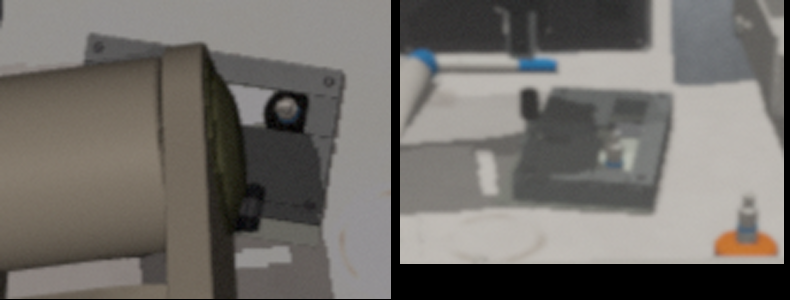

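The side crop shows the fingertips just above the knob, with the knob at crop (529,104). In the top view the arm hides the left half of the rack. I'll lower and grip.

Request:
arm_command --rows "0.4 -1.9 -3.2 14 0 0 -0.38; 0.4 0 0 20 0 0 0; 0.4 0 0 14 0 0 0; 0.4 0 0 8 0 0 0; 0.4 0 0 0 0 0 0"

```text
time_s: 3.28
position: [0.4624, 0.1687, 0.0489]
tool_rot: [[0.985, -0.17, -0.001], [-0.17, -0.985, -0.0], [-0.001, 0.0, -1.0]]
ft_force: [-0.7, -0.5, -0.1]
grip_width: 0.0512
```

Request:
arm_command --rows "0.9 0 0 0 0 0 0; 0.9 0 0 0 0 0 0; 0.9 0 0 0 0 0 0; 0.9 0 0 0 0 0 0; 0.9 0 0 0 0 0 0" --squeeze 25

```text
time_s: 3.7
position: [0.4632, 0.1691, 0.0503]
tool_rot: [[0.986, -0.17, 0.002], [-0.17, -0.986, 0.0], [0.002, -0.0, -1.0]]
ft_force: [-0.1, -0.3, 6.2]
grip_width: 0.0148
```

```bash
python3 -c "
from h import *
s=readout.observe();print(go(rk(-57.2,11.6,49)),s['q'].round(1),s['grip_width'],s['ft_force'])"
```

```text
(array([-0.2,  1.4,  1.3]), array([-0.03, -0.12,  0.11])) [  6.3  30.5  98.9  -0.   50.5 106. ] 0.014831087679640679 [-0.14220171 -0.3383709   6.21485435]
```

Request:
arm_command --rows "0.9 0 -4 -1.5 0 0 0; 0.9 0 -8 0 0 0 0; 0.9 0 -10 0 0 0 0; 0.9 0 -10 0 0 0 0; 0.9 0 -8 0 0 0 0"

```text
time_s: 4.12
position: [0.4701, 0.2093, 0.0506]
tool_rot: [[0.986, -0.17, 0.001], [-0.17, -0.986, -0.0], [0.001, 0.0, -1.0]]
ft_force: [5.8, -2.2, -9.4]
grip_width: 0.0147
```

```bash
python3 -c "
from h import *
s=readout.observe();print(go(rk(-57.2,60.5,49)),s['q'].round(1),s['grip_width'],s['ft_force'])"
```

```text
(array([-0.1, -6.7,  1.5]), array([ 0.  , -0.07,  0.12])) [ 10.8  32.   95.4  -0.   52.6 110.6] 0.014693368638151995 [ 5.76912009 -2.19461434 -9.42155136]
```

Request:
arm_command --rows "0.9 0 -4 0 0 0 0; 0.9 0 -3.5 0 0 0 0; 0.9 0 0 0 0 0 0; 0.9 0 0 0 0 0 0; 0.9 0 0 0 0 0 0"

```text
time_s: 4.53
position: [0.4714, 0.2166, 0.0505]
tool_rot: [[0.986, -0.169, 0.001], [-0.169, -0.986, 0.0], [0.001, -0.001, -1.0]]
ft_force: [5.6, -0.1, -10.6]
grip_width: 0.0145
```

Request:
arm_command --rows "0.4 0 0 0 0 0 0; 0.4 0 0 0 0 0 0; 0.4 0 0 -3 0 0 0; 0.4 0 0 -20 0 0 0; 0.4 0 0 -35 0 0 0"

```text
time_s: 4.95
position: [0.469, 0.2157, 0.1074]
tool_rot: [[0.985, -0.17, -0.007], [-0.17, -0.985, -0.001], [-0.006, 0.002, -1.0]]
ft_force: [0.6, 0.4, -0.9]
grip_width: 0.0512
```

```bash
python3 -c "
from h import *
s=readout.observe();print(go([.595,-.0897,.13]),s['q'].round(1),s['grip_width'],s['ft_force'])"
```

```text
(array([175.9, 279.6, -23.1]), array([0.13, 0.36, 0.1 ])) [ 11.5  27.3  91.5   0.   61.6 111.3] 0.05122640572677739 [ 0.60137864  0.42590314 -0.88279534]
```

Request:
arm_command --rows "0.4 10 28 -23 0 0 0; 0.4 18 28 0 0 0 0; 0.4 18 28 0 0 0 0; 0.4 18.5 28 0 0 0 0; 0.4 18.5 28 0 0 0 0"

```text
time_s: 5.37
position: [0.5289, 0.0625, 0.1327]
tool_rot: [[0.986, -0.169, 0.001], [-0.169, -0.986, 0.0], [0.001, -0.0, -1.0]]
ft_force: [0.1, -0.1, -0.5]
grip_width: 0.0512
```

Request:
arm_command --rows "0.4 18.5 28 0 0 0 0; 0.4 18.5 28 0 0 0 0; 0.4 18.5 28 0 0 0 0; 0.4 18.5 28 0 0 0 0; 0.4 18.5 27.6 0 0 0 0"

```text
time_s: 5.78
position: [0.5965, -0.0909, 0.1324]
tool_rot: [[0.985, -0.17, 0.0], [-0.17, -0.985, 0.0], [0.0, -0.0, -1.0]]
ft_force: [-0.0, 0.2, -0.4]
grip_width: 0.0511
```

Request:
arm_command --rows "0.4 0 0 0 0 0 0; 0.4 0 0 0 0 0 0"

```text
time_s: 5.95
position: [0.5962, -0.0906, 0.1319]
tool_rot: [[0.985, -0.172, -0.0], [-0.172, -0.985, 0.0], [-0.0, -0.0, -1.0]]
ft_force: [-0.4, -0.1, 0.7]
grip_width: 0.051
```

```bash
python3 -c "
from h import *
s=readout.observe();print(go([.595,-.0897,.044]),s['q'].round(1),s['grip_width'],s['ft_force'])
im=grab('top','t2');k=grab('side','s2')
a=cv2.resize(im[130:320,180:460],None,fx=2.,fy=2.,interpolation=2);b=cv2.resize(k[160:330,240:440],None,fx=1.2,fy=1.2,interpolation=2)
o=np.zeros((380,800,3),np.uint8);o[:a.shape[0],:a.shape[1]]=a;o[:b.shape[0],560:]=b;cv2.imwrite('pics/c4.png',o)"
```

```text
(array([-1.3, -0.6, 87.9]), array([-0.01,  0.01, -0.02])) [-19.9  32.9  75.6   0.   71.5  80. ] 0.05103304098070164 [-0.44563671 -0.13787148  0.72334727]
```

View pics/c4.png

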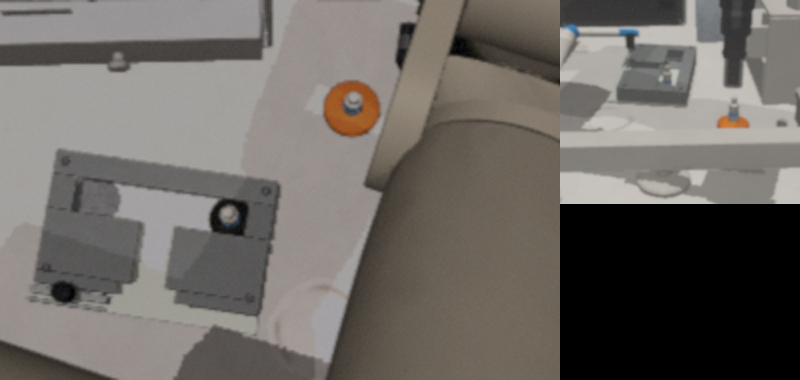

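Top view: the gate is open (knob at full-image (211,275)) and the left bay with its pad is empty. Side view: the gripper is above the mid head. I'll descend and grasp.

Request:
arm_command --rows "0.4 -1.3 -0.6 25 0 0 0; 0.4 0 0 25 0 0 0; 0.4 0 0 20 0 0 0; 0.4 0 0 13 0 0 0; 0.4 0 0 7 0 0 0"

```text
time_s: 6.47
position: [0.5939, -0.0869, 0.0404]
tool_rot: [[0.986, -0.168, -0.003], [-0.168, -0.986, 0.001], [-0.003, -0.001, -1.0]]
ft_force: [-1.3, -0.6, 0.6]
grip_width: 0.0515
```

Request:
arm_command --rows "0.4 0 0 0 0 0 0; 0.9 0 0 0 0 0 0; 0.9 0 0 0 0 0 0; 0.9 0 0 0 0 0 0; 0.9 0 0 0 0 0 0" --squeeze 45

```text
time_s: 6.88
position: [0.5954, -0.0886, 0.043]
tool_rot: [[0.985, -0.17, 0.002], [-0.17, -0.985, -0.0], [0.002, 0.0, -1.0]]
ft_force: [-0.2, 0.9, 4.9]
grip_width: 0.0109
```

```bash
python3 -c "
from h import *
s=readout.observe();print(go([.595,-.0897,.042]),s['q'].round(1),s['grip_width'],s['ft_force'],s['wrist_torque'])"
```

```text
(array([-0.3,  1.1,  1. ]), array([ 0.  , -0.11,  0.11])) [-19.7  38.9  81.    0.   59.9  80. ] 0.01086924815213438 [-0.20862452  0.870048    4.87025411] [ 0.26688005  0.04353463 -0.00494765]
```

Request:
arm_command --rows "0.9 0 0 -5 0 0 0; 0.9 0 0 -15 0 0 0; 0.9 0 0 -25 0 0 0; 0.9 0 0 -20 0 0 0; 0.9 0 0 -7 0 0 0"

```text
time_s: 7.3
position: [0.596, -0.089, 0.1171]
tool_rot: [[0.985, -0.17, 0.005], [-0.17, -0.985, -0.002], [0.005, 0.001, -1.0]]
ft_force: [0.9, -0.1, -0.4]
grip_width: 0.0115
```

Request:
arm_command --rows "0.9 0 0 0 0 0 0; 0.9 0 0 0 0 0 0"

```text
time_s: 7.47
position: [0.5946, -0.0886, 0.1133]
tool_rot: [[0.985, -0.17, -0.001], [-0.17, -0.985, 0.0], [-0.001, -0.0, -1.0]]
ft_force: [0.6, 0.1, -0.8]
grip_width: 0.0114
```

```bash
python3 -c "
from h import *
s=readout.observe();print(go(rk(-92,0,115)),s['grip_width'],s['ft_force'],s['wrist_torque'])
k=grab('side','s3')
b=cv2.resize(k[140:340,300:500],None,fx=3,fy=3,interpolation=2)
cv2.imwrite('pics/c5.png',b)"
```

```text
(array([-208.3, -218.7,   -1.6]), array([-0.01,  0.04,  0.1 ])) 0.011364594785536263 [ 0.57182523  0.09348462 -0.75982126] [-0.01208741  0.00725153  0.00238863]
```

View pics/c5.png

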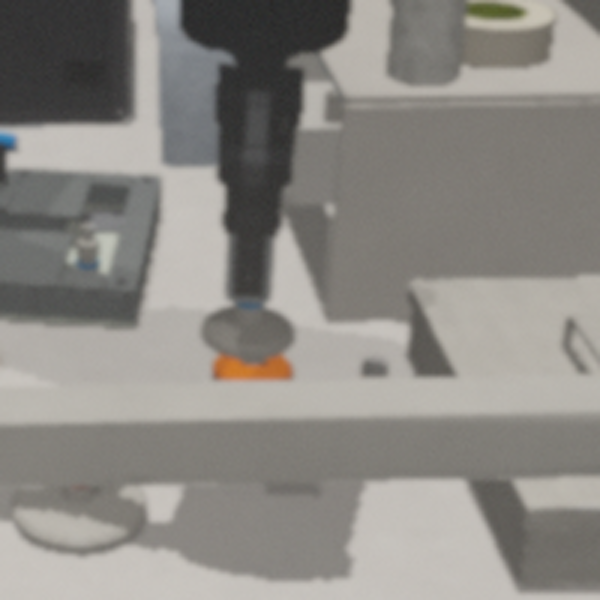

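```bash
python3 - <<'E'
from h import *
s=readout.observe();p=s['position']; t=np.linspace(0,2*np.pi,60)
k=cv2.imread('pics/s3.png')
c=lambda q:((np.array(q)-[300,140])*3+1)
for z in(.0,.012):
    P=np.array([c(proj("side",[p[0]+.0225*np.cos(a),p[1]+.0225*np.sin(a),p[2]-.043+z])) for a in t]); print(z,"exp x",P[:,0].min(),P[:,0].max(),"y",P[:,1].min(),P[:,1].max(), "centre",c(proj("side",[p[0],p[1],p[2]-.043+z])))
print("tip",c(proj("side",[p[0],p[1],p[2]-.017])))
b=cv2.resize(k[205:270,355:410],None,fx=9,fy=9,interpolation=2)
b=cv2.convertScaleAbs(b,alpha=1.5)
cv2.imwrite('pics/c6.png',b)
E
```

```text
0.0 exp x 201.20185474798183 294.5796196692301 y 319.5198916844073 364.32662626430437 centre [247.76375206 341.3196288 ]
0.012 exp x 202.07949831005163 296.1424717383241 y 298.041195782126 341.99703849185335 centre [248.98083585 319.42281676]
tip [250.42319065 293.47310633]
```

View pics/c6.png

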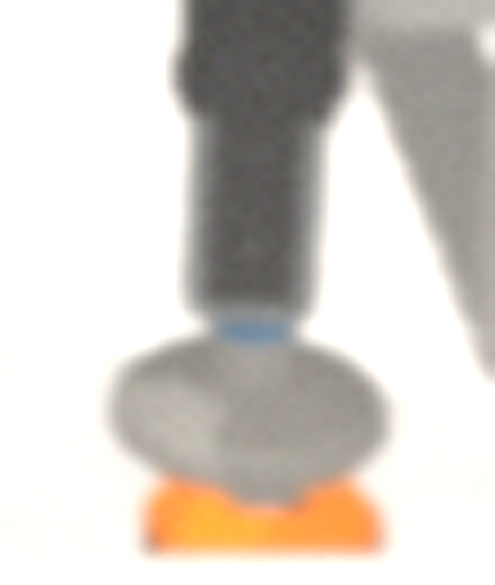

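The enlarged view shows the disc outline at x 201–295, bottom at 363 in crop units, against an expected 201–295 and 364. So the head is held upright at the expected height. I'll go to the mouth.

Request:
arm_command --rows "0.9 -15 -16 0 0 0 0; 0.9 -27 -28 0 0 0 0; 0.9 -27 -28 0 0 0 0; 0.9 -27 -28 0 0 0 0; 0.9 -27 -28 0 0 0 0"

```text
time_s: 7.93
position: [0.4936, 0.0595, 0.1125]
tool_rot: [[0.985, -0.17, -0.003], [-0.17, -0.985, 0.0], [-0.003, 0.0, -1.0]]
ft_force: [1.2, -0.4, -0.5]
grip_width: 0.0114
```

Request:
arm_command --rows "0.9 -27 -28 0 0 0 0; 0.9 -27 -28 0 0 0 0; 0.9 -21 -22 0 0 0 0; 0.9 -10 -12.7 0 0 0 0; 0.9 0 0 0 0 0 0"

```text
time_s: 8.35
position: [0.4245, 0.1643, 0.1128]
tool_rot: [[0.986, -0.166, -0.003], [-0.166, -0.986, 0.0], [-0.003, 0.0, -1.0]]
ft_force: [-0.1, 0.3, -1.0]
grip_width: 0.0116
```

Request:
arm_command --rows "0.9 0 0 0 0 0 0; 0.9 0 0 0 0 0 0"

```text
time_s: 8.52
position: [0.4274, 0.1616, 0.1133]
tool_rot: [[0.985, -0.17, -0.001], [-0.17, -0.985, -0.0], [-0.001, 0.0, -1.0]]
ft_force: [0.3, 0.5, -0.9]
grip_width: 0.0112
```

```bash
python3 -c "
from h import *
s=readout.observe();print(go(rk(-92,0,50)),s['grip_width'],s['ft_force'],s['wrist_torque'])"
```

```text
(array([-1. , -0.5, 63.3]), array([0.02, 0.04, 0.09])) 0.011228095016195774 [ 0.32879235  0.51065519 -0.88364671] [ 0.03369639  0.06108668 -0.00758614]
```

Request:
arm_command --rows "0.9 -0.7 -0.3 12 0 0 0; 0.9 0 0 20 0 0 0; 0.9 0 0 18 0 0 0; 0.9 0 0 9 0 0 0; 0.9 0 0 3.5 0 0 0"

```text
time_s: 8.93
position: [0.4265, 0.1614, 0.0497]
tool_rot: [[0.985, -0.172, -0.003], [-0.172, -0.985, -0.0], [-0.003, 0.001, -1.0]]
ft_force: [-0.3, -1.1, -0.4]
grip_width: 0.0111
```

Request:
arm_command --rows "0.9 0 0 0 0 0 0; 0.9 0 0 0 0 0 0"

```text
time_s: 9.1
position: [0.427, 0.1621, 0.0515]
tool_rot: [[0.985, -0.171, 0.0], [-0.171, -0.985, -0.0], [0.0, -0.0, -1.0]]
ft_force: [0.3, 1.0, 0.2]
grip_width: 0.0114
```

```bash
python3 -c "
from h import *
s=readout.observe();print(go(rk(-92,0,50.5)),go(rk(19.5,0,50.5)),s['grip_width'],s['ft_force'],s['wrist_torque'])
k=grab('side','s4');im=grab('top','t4')
a=cv2.resize(im[190:320,170:340],None,fx=2.3,fy=2.3,interpolation=2)
b=cv2.resize(k[170:260,260:360],None,fx=4,fy=4,interpolation=2)
o=np.zeros((360,800,3),np.uint8);o[:a.shape[0],:a.shape[1]]=a;o[:b.shape[0],400:400+b.shape[1]]=b;cv2.imwrite('pics/c7.png',o)"
```

```text
(array([-0.6, -0.1,  1. ]), array([-0.  , -0.02,  0.05])) (array([110.9,  -0. ,   1. ]), array([-0.  , -0.02,  0.05])) 0.011448984555497976 [0.26046529 0.99981336 0.1600689 ] [-0.02991561  0.00162644  0.05363851]
```

View pics/c7.png

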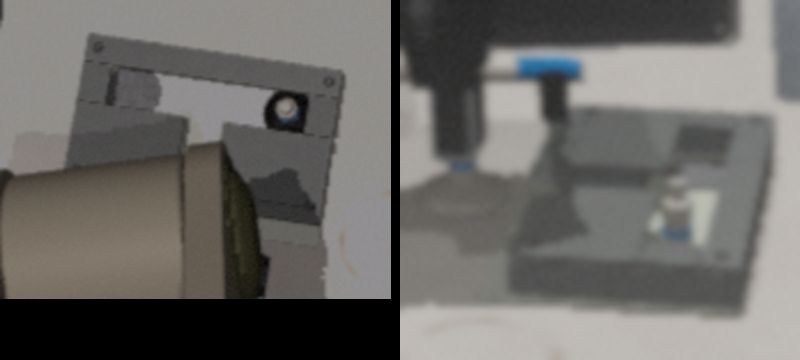

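Side view: the head is upright in front of the mouth at crop (462,190), with the knob out of the way at (553,97). I'll insert it.

Request:
arm_command --rows "0.9 6 0 1 0 0 0; 0.9 10 0 0 0 0 0; 0.9 12 0 0 0 0 0; 0.9 12 0 0 0 0 0; 0.9 10 0 0 0 0 0"

```text
time_s: 9.62
position: [0.4776, 0.1538, 0.0506]
tool_rot: [[0.985, -0.17, 0.001], [-0.17, -0.985, 0.0], [0.001, -0.0, -1.0]]
ft_force: [0.7, 0.9, -0.4]
grip_width: 0.0112
```

```bash
python3 -c "
from h import *
s=readout.observe();print(go(rk(19.5,0,50.5)),s['grip_width'],s['ft_force'],s['wrist_torque'])"
```

```text
(array([59.7,  0.5,  0.2]), array([-0.02, -0.08,  0.1 ])) 0.011170295742209731 [ 0.65935643  0.86457871 -0.4235064 ] [-0.05123504 -0.01104415 -0.0307132 ]
```

Request:
arm_command --rows "0.9 12 0.3 0 0 0 0; 0.9 13 0 0 0 0 0; 0.9 13 0 0 0 0 0; 0.9 11 0 0 0 0 0; 0.9 7 0 0 0 0 0"

```text
time_s: 10.03
position: [0.5326, 0.1439, 0.0504]
tool_rot: [[0.985, -0.17, 0.001], [-0.17, -0.985, 0.0], [0.001, -0.0, -1.0]]
ft_force: [-0.5, -0.5, -0.3]
grip_width: 0.0114
```

Request:
arm_command --rows "0.9 3 0 0 0 0 0; 0.9 0 0 0 0 0 0"

```text
time_s: 10.2
position: [0.5344, 0.1436, 0.0502]
tool_rot: [[0.985, -0.17, 0.0], [-0.17, -0.985, 0.0], [0.0, -0.0, -1.0]]
ft_force: [-0.5, 0.6, -0.9]
grip_width: 0.0113
```

```bash
python3 -c "
from h import *
s=readout.observe();print(go(rk(19.5,0,50.5)),go(rk(19.5,54,50.5)),s['grip_width'],s['ft_force'],s['wrist_torque'])"
```

```text
(array([ 2. ,  0.1, -0.3]), array([-0.  , -0.01,  0.09])) (array([  2.1, -53.9,  -0.3]), array([-0.  , -0.01,  0.09])) 0.011309471128592027 [-0.47814975  0.58119752 -0.92473595] [ 0.00367538  0.0169027  -0.04500768]
```

Request:
arm_command --rows "0.9 1.8 0 0 0 0 0; 0.9 0 -8 0 0 0 0; 0.9 0 -12 0 0 0 0; 0.9 0 -12 0 0 0 0; 0.9 0 -10 0 0 0 0"

```text
time_s: 10.62
position: [0.5427, 0.1867, 0.0504]
tool_rot: [[0.986, -0.169, 0.0], [-0.169, -0.986, 0.0], [0.0, -0.0, -1.0]]
ft_force: [-0.1, -0.4, -0.5]
grip_width: 0.0116
```

Request:
arm_command --rows "0.9 0 -8 0 0 0 0; 0.9 0 -4 0 0 0 0; 0.9 0 0 0 0 0 0; 0.9 0 0 0 0 0 0"

```text
time_s: 10.95
position: [0.5447, 0.1969, 0.0502]
tool_rot: [[0.986, -0.169, -0.0], [-0.169, -0.986, -0.0], [-0.0, 0.0, -1.0]]
ft_force: [-0.3, 0.2, -0.5]
grip_width: 0.0112
```

```bash
python3 -c "
from h import *
s=readout.observe();print(go(rk(19.5,54,50.5)),s['grip_width'],s['ft_force'],s['wrist_torque'])"
```

```text
(array([ 1. ,  0.4, -0.3]), array([0.01, 0.01, 0.14])) 0.011178025719110073 [-0.28965153  0.20590649 -0.52396451] [-0.02873636 -0.01698781 -0.00342   ]
```

Request:
arm_command --rows "0.9 0.8 0 1 0 0 0; 0.9 0 0 1 0 0 0; 0.9 0 0 1 0 0 0; 0.9 0 0 0.5 0 0 0; 0.9 0 0 0 0 0 0"

```text
time_s: 11.37
position: [0.5456, 0.1962, 0.047]
tool_rot: [[0.985, -0.17, 0.0], [-0.17, -0.985, -0.0], [0.0, 0.0, -1.0]]
ft_force: [-1.5, -1.2, 2.8]
grip_width: 0.0115
```

```bash
python3 -c "
from h import *
s=readout.observe();print(go(rk(19.5,54,47)),s['grip_width'],s['ft_force'],s['wrist_torque'])"
```

```text
(array([-0. , -0.2,  0. ]), array([ 0.02, -0.01,  0.09])) 0.011503135780003561 [-1.50693128 -1.22018709  2.80408421] [-0.29461333  0.18556969  0.01952878]
```

Contact with the floor. I'll release and lift.

Request:
arm_command --rows "0.7 0 0 0 0 0 0; 0.6 0 0 0 0 0 0; 0.5 0 0 0 0 0 0; 0.4 0 0 0 0 0 0; 0.4 0 0 0 0 0 0"

```text
time_s: 11.78
position: [0.5456, 0.1966, 0.0468]
tool_rot: [[0.985, -0.17, 0.0], [-0.17, -0.985, 0.0], [0.0, -0.0, -1.0]]
ft_force: [0.3, -0.6, 0.9]
grip_width: 0.0514
```

Request:
arm_command --rows "0.4 0 0 -5 0 0 0; 0.4 0 0 -15 0 0 0; 0.4 0 0 -20 0 0 0; 0.4 0 0 -15 0 0 0; 0.4 0 0 0 0 0 0"

```text
time_s: 12.2
position: [0.5469, 0.1968, 0.105]
tool_rot: [[0.985, -0.17, 0.006], [-0.17, -0.986, 0.001], [0.005, -0.002, -1.0]]
ft_force: [0.3, 0.1, 1.1]
grip_width: 0.0511
```

```bash
python3 -c "
from h import *
s=readout.observe();print(go(rk(-57.2,61,100)),s['grip_width'],s['ft_force'],s['wrist_torque'])
k=grab('side','s5')
cv2.imwrite('pics/c8.png',cv2.resize(k[160:260,270:370],None,fx=5,fy=5,interpolation=2))
c=lambda q:(np.array(q)-[270,160])*5+2
print('exp stem top',c(proj('side',rk(19.5,54,50))),'lid level',c(proj('side',rk(19.5,54,26))),'knob',c(proj('side',rk(-57,61,40))))"
```

```text
(array([-77.9,  -6.4,   4.6]), array([-0.11, -0.31,  0.11])) 0.05109641895225377 [0.28229931 0.06520108 1.09434406] [ 0.02876645 -0.03593323  0.02156686]
exp stem top [336.05567855 165.17327271] lid level [335.49210285 221.61739599] knob [147.16019411 172.56684191]
```

View pics/c8.png

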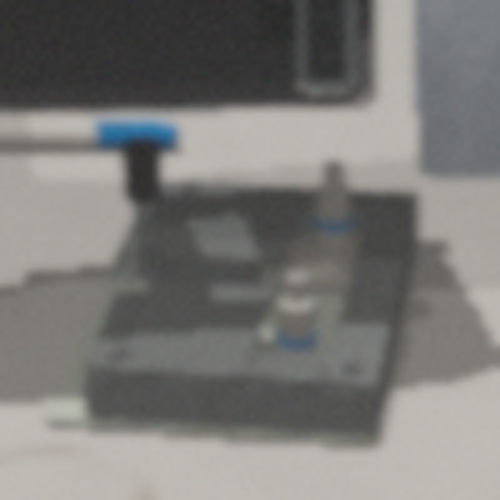

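The head stands upright in the bay: its stem top is at crop (335,165), against an expected (336,165). The knob is at (141,170). Now I'll close the gate.

Request:
arm_command --rows "0.4 -20 -2 0 0 0 0; 0.4 -25 -2 0 0 0 0; 0.4 -20 -2 0 0 0 0; 0.4 -13 -1 0 0 0 0; 0.4 0 0 0 0 0 0"

```text
time_s: 12.67
position: [0.4671, 0.2171, 0.1009]
tool_rot: [[0.986, -0.168, -0.003], [-0.168, -0.986, -0.0], [-0.003, 0.001, -1.0]]
ft_force: [-0.3, 0.8, 0.2]
grip_width: 0.0511
```

Request:
arm_command --rows "0.4 0 0 0 0 0 0; 0.4 0 0 0 0 0 0"

```text
time_s: 12.83
position: [0.4706, 0.2165, 0.1015]
tool_rot: [[0.985, -0.17, 0.0], [-0.17, -0.985, -0.0], [0.0, 0.0, -1.0]]
ft_force: [-0.2, 1.1, 0.3]
grip_width: 0.0514
```

```bash
python3 -c "
from h import *
s=readout.observe();print(go(rk(-57.2,61,49.5)),s['grip_width'],s['ft_force'])"
```

```text
(array([ 0.6,  0. , 52. ]), array([ 0.  , -0.01,  0.09])) 0.05137589452458757 [-0.17710536  1.05754005  0.26328315]
```

Request:
arm_command --rows "0.4 0.4 0 14 0 0 0; 0.4 0 0 18 0 0 0; 0.4 0 0 13 0 0 0; 0.4 0 0 6 0 0 0; 0.4 0 0 0 0 0 0"

```text
time_s: 13.25
position: [0.4704, 0.2162, 0.0495]
tool_rot: [[0.985, -0.17, -0.002], [-0.17, -0.985, -0.001], [-0.002, 0.001, -1.0]]
ft_force: [-0.0, -0.6, -0.8]
grip_width: 0.0517
```

Request:
arm_command --rows "0.9 0 0 0 0 0 0; 0.9 0 0 0 0 0 0; 0.9 0 0 0 0 0 0; 0.9 0 0 0 0 0 0; 0.9 0 0 0 0 0 0" --squeeze 25

```text
time_s: 13.67
position: [0.4708, 0.2167, 0.0516]
tool_rot: [[0.985, -0.17, 0.002], [-0.17, -0.985, 0.0], [0.002, -0.001, -1.0]]
ft_force: [0.6, -0.6, 5.4]
grip_width: 0.0148
```

```bash
python3 -c "
from h import *
s=readout.observe();print(go(rk(-57.2,0,49.5)),s['grip_width'],s['ft_force'])"
```

```text
(array([ 0.3, 61.2,  2.1]), array([-0.03, -0.1 ,  0.11])) 0.014812992394815488 [ 0.55005466 -0.553635    5.4386652 ]
```

Request:
arm_command --rows "0.9 0 5 0 0 0 0; 0.9 0 8 0 0 0 0; 0.9 0 10 0 0 0 0; 0.9 0 10 0 0 0 0; 0.9 0 9 0 0 0 0"

```text
time_s: 14.08
position: [0.4634, 0.1748, 0.0516]
tool_rot: [[0.985, -0.17, 0.002], [-0.17, -0.985, 0.001], [0.002, -0.001, -1.0]]
ft_force: [0.1, 2.5, 7.2]
grip_width: 0.0148
```

Request:
arm_command --rows "0.9 0 8 0 0 0 0; 0.9 0 5 0 0 0 0; 0.9 0 3 0 0 0 0; 0.9 0 2 0 0 0 0; 0.9 0 0 0 0 0 0"

```text
time_s: 14.5
position: [0.4605, 0.1581, 0.0516]
tool_rot: [[0.985, -0.171, 0.002], [-0.171, -0.985, 0.002], [0.002, -0.003, -1.0]]
ft_force: [0.2, 7.7, 7.0]
grip_width: 0.0149
```

```bash
python3 -c "
from h import *
s=readout.observe();print(go(rk(-57.2,0,49.5)),s['grip_width'],s['ft_force'])"
```

```text
(array([0.6, 1.8, 2.1]), array([-0.16, -0.09,  0.04])) 0.01493972572345976 [0.23552433 7.74475866 6.99465811]
```

Request:
arm_command --rows "0.9 0 1 0 0 0 0; 0.9 0 1 0 0 0 0; 0.9 0 0 0 0 0 0"

```text
time_s: 14.75
position: [0.4604, 0.1577, 0.0516]
tool_rot: [[0.985, -0.171, 0.003], [-0.171, -0.985, 0.005], [0.002, -0.006, -1.0]]
ft_force: [1.6, 18.9, 4.8]
grip_width: 0.0147
```

```bash
python3 -c "
from h import *
s=readout.observe();print(go(rk(-57.2,0,49.5)),s['grip_width'],s['ft_force'])"
```

```text
(array([0.6, 1.4, 2.1]), array([-0.32, -0.13,  0.03])) 0.014664758914428349 [ 1.56825539 18.89661898  4.81672716]
```

The force rose to 19 N with only 0.4 mm of motion, so the gate is at its shut stop. I'll relax, release, rise and check.

Request:
arm_command --rows "0.9 0 -1.5 0 0 0 0; 0.4 0 -0.5 0 0 0 0; 0.4 0 0 0 0 0 0; 0.4 0 0 0 0 0 0; 0.4 0 0 -5 0 0 0"

```text
time_s: 15.17
position: [0.4595, 0.1571, 0.0552]
tool_rot: [[0.985, -0.17, -0.002], [-0.17, -0.985, -0.0], [-0.002, 0.001, -1.0]]
ft_force: [-0.1, -0.3, -0.2]
grip_width: 0.0514
```

Request:
arm_command --rows "0.4 0 0 -20 0 0 0; 0.4 0 0 -35 0 0 0; 0.4 0 0 -35 0 0 0; 0.4 0 0 -35 0 0 0; 0.4 0 0 -20 0 0 0"

```text
time_s: 15.58
position: [0.4606, 0.1573, 0.2048]
tool_rot: [[0.985, -0.17, 0.005], [-0.17, -0.985, 0.0], [0.004, -0.001, -1.0]]
ft_force: [0.3, 0.8, 0.2]
grip_width: 0.0507
```

Request:
arm_command --rows "0.4 -10 35 0 0 0 0; 0.4 -10 38 0 0 0 0; 0.4 -10 38 0 0 0 0; 0.4 -10 38 0 0 0 0; 0.4 -10 38 0 0 0 0"

```text
time_s: 16.0
position: [0.3777, -0.0195, 0.2011]
tool_rot: [[0.986, -0.169, 0.0], [-0.169, -0.986, -0.0], [0.0, 0.0, -1.0]]
ft_force: [1.3, -0.9, 1.0]
grip_width: 0.0515
```

Request:
arm_command --rows "0.4 -5 38 0 0 0 0; 0.4 -5 38 0 0 0 0; 0.4 -3 30 0 0 0 0; 0.4 0 0 0 0 0 0; 0.4 0 0 0 0 0 0"

```text
time_s: 16.42
position: [0.3477, -0.1217, 0.201]
tool_rot: [[0.985, -0.174, -0.0], [-0.174, -0.985, 0.0], [-0.0, -0.0, -1.0]]
ft_force: [0.7, 1.0, -0.4]
grip_width: 0.0512
```

```bash
python3 -c "
from h import *
s=readout.observe();print(s['position'],s['ft_force'])
im=grab('top','t6')
cv2.imwrite('pics/c9.png',cv2.resize(im[190:310,180:340],None,fx=5,fy=5,interpolation=2))
c=lambda q:((np.array(q)-[180,190])*5+2).round(0)
print('stem top',c(proj('top',rk(19.5,54,50))),'disc',c(proj('top',rk(19.5,54,16))),'knob0',c(proj('top',rk(-57,0,45))),'knob6',c(proj('top',rk(-57,6,45))))"
```

```text
[ 0.34772425 -0.12171075  0.2009975 ] [ 0.73308771  1.0045621  -0.43256354]
stem top [217. 179.] disc [236. 195.] knob0 [356. 459.] knob6 [337. 456.]
```

View pics/c9.png

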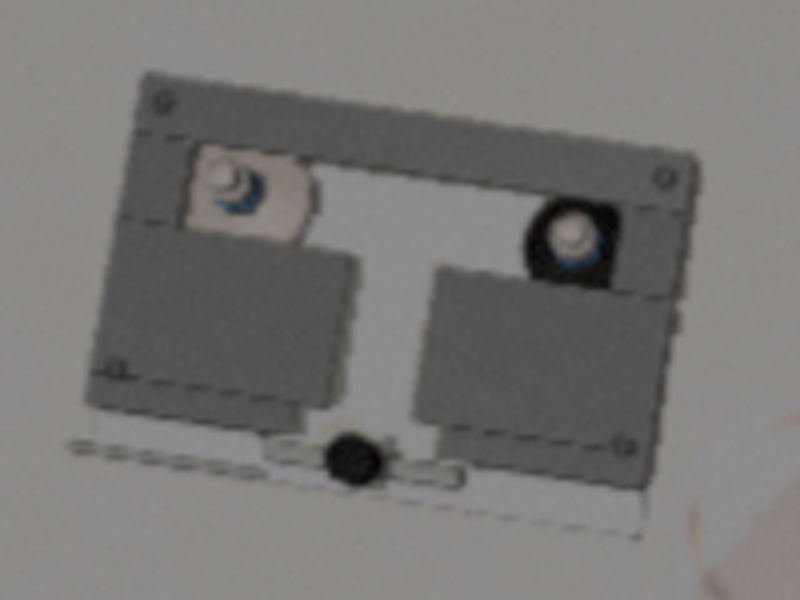

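The top view shows the knob at crop (355,459), against (356,459) for fully shut. The mid head's stem top is at (225,176), against (217,179), about 3 mm from the bay centre and well inside 10 mm. The parked head hasn't moved. I'll hand in.

```bash
python3 -c "
from rig import env
print(env.close_job())"
```

```text
the job is handed in; nothing more can be done
None
```

I parked the middle-sized head (the white 45 mm disc) in the free left bay, closed the gate and handed the job in at about 16.5 s. No verdict was reported.

**What I did:** I slid the gate open by its knob to about 61 mm. I then carried the head upright into the mouth, along the lane and sideways into the bay, set it on the floor, let go, and slid the gate shut. The arm was clear of everything when I handed in.

**Last checks:**
- **Gate:** in the final top view the knob is within about 1 px of its fully-shut position. The closing force also rose to 19 N against the stop.
- **Head:** it stands upright in the left bay. The side view just after release matched the bay centre, but the final top view puts it about 3 mm off toward the rack's middle (the disc edge reads nearer 4 mm). That small disagreement is well inside the 10 mm limit.
- **Other heads:** the parked head looks unmoved. I did not measure the big and small heads again at the end. The arm went down only at the mid head and the rack, and elsewhere it travelled above them.

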